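# Sort out the weak chart clips

### The job

Some of the five big spring clips on the counter have gone weak. Squeeze their levers to feel which ones give way easily, and put every weak clip into the open steel tray. Leave the sound clips lying where they are, and do not shift or knock over the other things on the counter.

Things in the scene. Friction and masses are not known exactly. Their poses are not given: they have to be found in the camera images.
- clip_a_mid (a point): clip a, one of five like grey plastic peg-shaped spring clips (110 x 34 mm, 38 mm high at the tail, about 80 g) lying on its flat lower jaw, lever up. Point: middle of its grip part, between two side cheeks (34 mm over both, 29 mm high, 30 mm long), 14 mm above the clip's underside, 42 mm from the mouth's end and 68 mm from the tail's. x runs from tail to mouth, y across, z up
- clip_a_lever: upper lever of clip a. Point: middle of the top of its thumb pad (34 x 30 mm, nearly level), at rest 36 mm above the clip's underside and 50 mm from its grip part towards the tail. Pressed down it travels 13 mm to its stop, opening the jaws, and springs back. Sound spring: stays put below 11 N on the pad, fully open at 14 to 18 N. Weak: starts to give at 2 to 4 N, fully open at 5 N. They look the same
- clip_b_mid (a point): clip b, one of five like grey plastic peg-shaped spring clips (110 x 34 mm, 38 mm high at the tail, about 80 g) lying on its flat lower jaw, lever up. Point: middle of its grip part, between two side cheeks (34 mm over both, 29 mm high, 30 mm long), 14 mm above the clip's underside, 42 mm from the mouth's end and 68 mm from the tail's. x runs from tail to mouth, y across, z up
- clip_b_lever: upper lever of clip b. Point: middle of the top of its thumb pad (34 x 30 mm, nearly level), at rest 36 mm above the clip's underside and 50 mm from its grip part towards the tail. Pressed down it travels 13 mm to its stop, opening the jaws, and springs back. Sound spring: stays put below 11 N on the pad, fully open at 14 to 18 N. Weak: starts to give at 2 to 4 N, fully open at 5 N. They look the same
- clip_c_mid (a point): clip c, one of five like grey plastic peg-shaped spring clips (110 x 34 mm, 38 mm high at the tail, about 80 g) lying on its flat lower jaw, lever up. Point: middle of its grip part, between two side cheeks (34 mm over both, 29 mm high, 30 mm long), 14 mm above the clip's underside, 42 mm from the mouth's end and 68 mm from the tail's. x runs from tail to mouth, y across, z up
- clip_c_lever: upper lever of clip c. Point: middle of the top of its thumb pad (34 x 30 mm, nearly level), at rest 36 mm above the clip's underside and 50 mm from its grip part towards the tail. Pressed down it travels 13 mm to its stop, opening the jaws, and springs back. Sound spring: stays put below 11 N on the pad, fully open at 14 to 18 N. Weak: starts to give at 2 to 4 N, fully open at 5 N. They look the same
- clip_d_mid (a point): clip d, one of five like grey plastic peg-shaped spring clips (110 x 34 mm, 38 mm high at the tail, about 80 g) lying on its flat lower jaw, lever up. Point: middle of its grip part, between two side cheeks (34 mm over both, 29 mm high, 30 mm long), 14 mm above the clip's underside, 42 mm from the mouth's end and 68 mm from the tail's. x runs from tail to mouth, y across, z up
- clip_d_lever: upper lever of clip d. Point: middle of the top of its thumb pad (34 x 30 mm, nearly level), at rest 36 mm above the clip's underside and 50 mm from its grip part towards the tail. Pressed down it travels 13 mm to its stop, opening the jaws, and springs back. Sound spring: stays put below 11 N on the pad, fully open at 14 to 18 N. Weak: starts to give at 2 to 4 N, fully open at 5 N. They look the same
- clip_e_mid (a point): clip e, one of five like grey plastic peg-shaped spring clips (110 x 34 mm, 38 mm high at the tail, about 80 g) lying on its flat lower jaw, lever up. Point: middle of its grip part, between two side cheeks (34 mm over both, 29 mm high, 30 mm long), 14 mm above the clip's underside, 42 mm from the mouth's end and 68 mm from the tail's. x runs from tail to mouth, y across, z up
- clip_e_lever: upper lever of clip e. Point: middle of the top of its thumb pad (34 x 30 mm, nearly level), at rest 36 mm above the clip's underside and 50 mm from its grip part towards the tail. Pressed down it travels 13 mm to its stop, opening the jaws, and springs back. Sound spring: stays put below 11 N on the pad, fully open at 14 to 18 N. Weak: starts to give at 2 to 4 N, fully open at 5 N. They look the same
- tray: open shallow stainless-steel tray, 220 x 180 mm outside, 40 mm high, 3 mm walls and floor, fixed on the counter, to the left or to the right. Origin: centre of its underside; x along its 220 mm side, z up
- dressing_box: closed white box with a blue lid, 208 x 168 mm, 64 mm high, fixed on the counter on the side away from the tray. Origin: centre of its underside
- dose_cup: small white dose cup, 36 mm across, 40 mm high, among the clips. A bystander. Origin: centre of its underside
- marker: marker pen, 124 mm long, 12 mm thick, lying between clips (x along it). A bystander. Origin: centre of its underside
- tape_roll: roll of tape lying flat, 52 mm across, 20 mm high. A bystander. Origin: centre of its underside
- small_bottle: small amber bottle, 36 mm across, 68 mm high. A bystander. Origin: centre of its underside
There are look-alikes about, which are no part of the job. What is shaped like the part that bears clip_a_mid but red is not meant.

How it is judged:
By the outcome, as a careful person would: the job done as asked, in the order asked, and still so for the second after the job is handed in, with the robot touching nothing.
It also fails if it takes over 67 s, if anything falls off the work surface, if the arm or the gripper's body presses on something with over 40 N, if the wrist force passes 120 N, or if a joint passes its speed limit or range.

### The arm

A 6-joint arm with a two-finger parallel gripper is mounted at the origin on the work surface. World frame = base frame: x ahead of the robot, y to its left, z up, the work surface at z = 0. Lengths are in m, angles in degrees, forces in N, time in s.
With the tool pointing down it reaches from about 0.35 to 0.875 m from the base axis. Payload 4.2 kg.
Tool frame: the origin (TCP) lies where the fingers leave the gripper's body, on its centre line; the fingertips stand 70 mm ahead of it and the grasp point (between the pads) lies 51 mm ahead of it; z points along the fingers, y is the direction in which the jaws open and shut (so a half turn about z gives the same grasp; the last joint's range is limited). The gripper opens to 87 mm and grips with 3 to 60 N. Pads are 19 mm wide; open, the fingers measure 117 mm over their backs; the gripper's body (75 mm by 190 mm) begins 51 mm behind the grasp point.
Start: joints at [-59.496, 22.042, 0.453, 0, -68.411, -14.817], TCP at [0.169, -0.602, 0.292] pointing down, gripper open.
Joint ranges: [-179.83, 179.83], [-69.29, 118.12], [-61.27, 80.66], [-181.25, 117.63], [-171.15, -9.14], [-177.46, 177.46]. Speed limits (degrees/s): [159.86, 159.86, 180, 180, 180, 180].

### API

Orientations are given as a 3x3 rotation matrix whose columns are the frame's x, y, z axes.
In Python, from station import sense, capture, camera_model, finish_job gives the robot as it stands.
- The arm moves only by the shell command python3 -m inch 'ROWS'. ROWS is JSON, a list of rows, each an object with "hand": the closure, from 0 (fully open) to 1 (shut); "slide": the shift along the world's x, y, z in cm, a list of three; "yaw": the turn about the world's z in rad. A call has 1 to 10 rows; each row is the pose to reach, as a shift and turn from the pose commanded when the call began; what a row does not reach only later rows make up. A row lasts 1/8 s, in which the tool goes at most 62.5 mm and 10.7 degrees, less where a joint would pass 70% of its speed; a pose out of reach is approached as far as the arm can. A call with a gripper value outside its range is refused whole. The fingers move at their own pace and stop on an object; the grip force is fixed at half the most. Time passes only in rows, so rows that repeat a pose let the fingers close. It gives the time, the measured TCP pose, the force and the opening at its end, in the units of the state.
- sense(): the state, without advancing time (a new reading comes with each control period).
- capture(name): name is "side" or "top"; returns the picture (420x560x3 uint8, blue, green, red); there is no depth.
- camera_model(name): a dict with "mtx" (3x3 intrinsics, pixels), "xyz" and "orientation" of the camera in the world. Camera axes: x right, y up, looking along -z (the intrinsics and any distortion apply to the point x, -y, -z); pixel columns grow to the right and rows downward; lengths in m; the calibration is good to about 2 mm. A picture is of the moment at which its call begins. camera_model takes no time and is no camera call.
- finish_job(): hands the job in, once; it reports no verdict.
The state is a dict: "time_s": time; "joints": joint angles; "joint_velocities": joint speeds; "effort": joint torques, N m; "tcp_pos": TCP position; "ee_rot": TCP orientation; "wrist_force": force on the tool from outside, world axes, zero at the start; "moment": the same for the moment, N m; "gripper_width": opening from 0.0 (shut) to 1.0 (fully open).
Only numpy, scipy, OpenCV 4.12 (cv2) and the standard library are available. Lean on these libraries where they do the work, as an engineer would, in place of code of your own. Each camera call takes 0.05 s, during which the arm holds its last target. There are 200 camera calls.

## Working session

There is one attempt and no reset: what is moved stays moved. The work goes in short steps, Python scripts to look and compute and a shell command to move; the robot and the scene stay as the last step left them, time stands still between calls to the robot, and variables do not carry over. Pictures are saved under pics/ and viewed, about 8 in all and at most 12, crops included, and the job is handed in when it is done.

```bash
ls; mkdir -p pics
python3 - <<'E'
from station import *
import cv2
for n in("top","side"):
    m=camera_model(n); print(n,m)
    cv2.imwrite(f"pics/{n}0.png",capture(n))
s=sense(); print(s)
E
```

```text
pics
top {'mtx': array([[469.01892455,   0.        , 279.09163367],
       [  0.        , 469.01892455, 214.2540328 ],
       [  0.        ,   0.        ,   1.        ]]), 'xyz': array([ 0.30793566, -0.10024212,  1.575457  ]), 'orientation': array([[ 0.00358964,  0.99259067, -0.12145322],
       [-0.99988628,  0.00534164,  0.01410278],
       [ 0.01464704,  0.12138879,  0.99249697]])}
side {'mtx': array([[396.92505446,   0.        , 271.71189238],
       [  0.        , 396.92505446, 201.41778704],
       [  0.        ,   0.        ,   1.        ]]), 'xyz': array([0.1851782 , 0.47922338, 0.88322416]), 'orientation': array([[-0.87646745,  0.37359405, -0.30369771],
       [-0.48137747, -0.66822637,  0.56722945],
       [ 0.00897473,  0.64335139,  0.76551842]])}
{'time_s': 0.1, 'joints': array([-5.94972860e+01,  2.20876810e+01,  3.88656761e-01, -2.43678744e-02,
       -6.84120757e+01, -1.48170034e+01]), 'joint_velocities': array([ 0.07777087, -0.16354707,  0.31876669,  0.11314507, -0.02779416,
       -0.04581012]), 'effort': array([ 3.77874258e-04, -3.91690385e+01,  1.87935644e+01,  4.23187450e+00,
        1.34825357e-02, -7.01839235e-05]), 'tcp_pos': array([ 0.16889437, -0.60133793,  0.29126452]), 'ee_rot': array([[-9.62801565e-01, -2.70208684e-01, -6.43473491e-04],
       [-2.70209426e-01,  9.62799753e-01,  1.87140584e-03],
       [ 1.13866008e-04,  1.97566508e-03, -9.99998042e-01]]), 'wrist_force': array([ 0.1471057 ,  0.31906624, -0.09232477]), 'moment': array([ 0.02109167, -0.006174  , -0.06518163]), 'gripper_width': 0.9994392779588526}
```

View pics/top0.png

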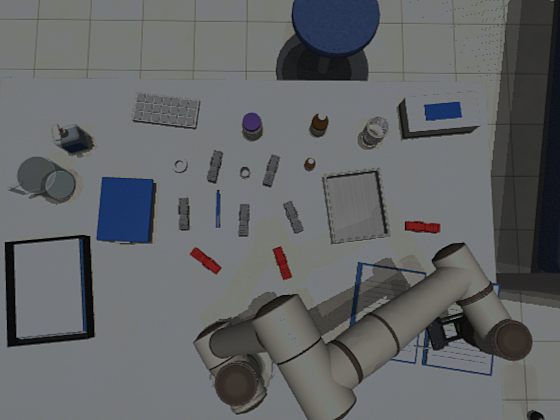

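View pics/side0.png

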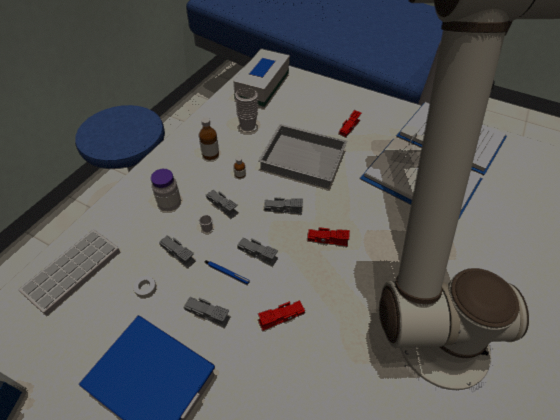

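The top view shows the grey clips near (215,166), (271,171), (183,214), (244,219) and (292,217). The tray is at (356,206), and the cup, marker, tape and bottle sit among and around the clips. Next I'll enlarge that area to see orientations.

```bash
cat > h.py <<'E'
import numpy as np,cv2
from station import *
def px2w(n,u,v,z):
    m=camera_model(n); K=m["mtx"]; d=np.linalg.solve(K,[u,v,1.]); d=m["orientation"]@(d*[1,-1,-1])
    return m["xyz"]+d*(z-m["xyz"][2])/d[2]
def w2px(n,p):
    m=camera_model(n); q=m["orientation"].T@(np.array(p)-m["xyz"]); q=q*[1,-1,-1]; q=m["mtx"]@q; return q[:2]/q[2]
E
python3 - <<'E'
from h import *
im=cv2.imread("pics/top0.png"); c=im[140:250,165:325]
cv2.imwrite("pics/c1.png",cv2.convertScaleAbs(cv2.resize(c,None,fx=5,fy=5,interpolation=cv2.INTER_CUBIC),alpha=1.8))
im=cv2.imread("pics/side0.png"); c=im[180:325,150:310]
cv2.imwrite("pics/c2.png",cv2.convertScaleAbs(cv2.resize(c,None,fx=4,fy=4,interpolation=cv2.INTER_CUBIC),alpha=1.8))
for u,v in[(215,166),(271,171),(183,214),(244,219),(292,217),(356,206)]: print(u,v,px2w("top",u,v,.015).round(3))
print([px2w("top",u,v,.04).round(3) for u,v in [(322,175),(381,168),(390,236),(330,244)]])
E
```

```text
215 166 [0.662 0.095 0.015]
271 171 [ 0.646 -0.094  0.015]
183 214 [0.498 0.199 0.015]
244 219 [ 0.482 -0.005  0.015]
292 217 [ 0.49  -0.166  0.015]
356 206 [ 0.528 -0.381  0.015]
[array([ 0.629, -0.265,  0.04 ]), array([ 0.654, -0.463,  0.04 ]), array([ 0.426, -0.487,  0.04 ]), array([ 0.398, -0.289,  0.04 ])]
```

View pics/c1.png

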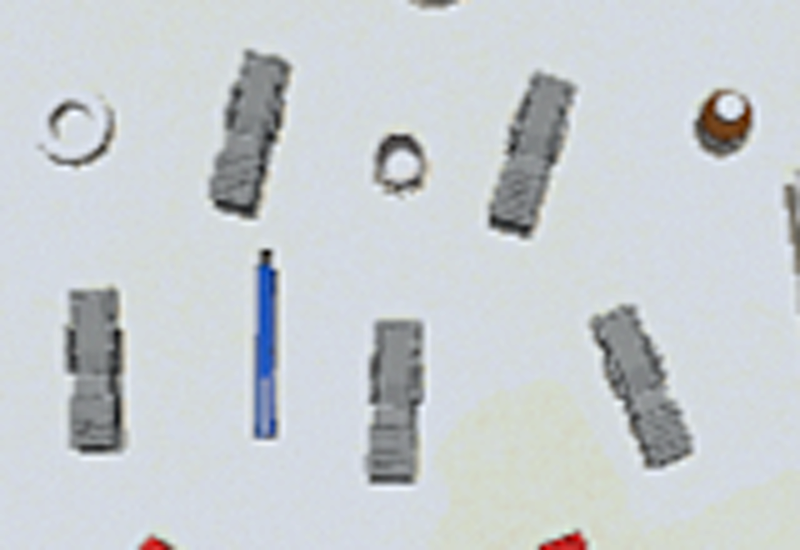

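View pics/c2.png

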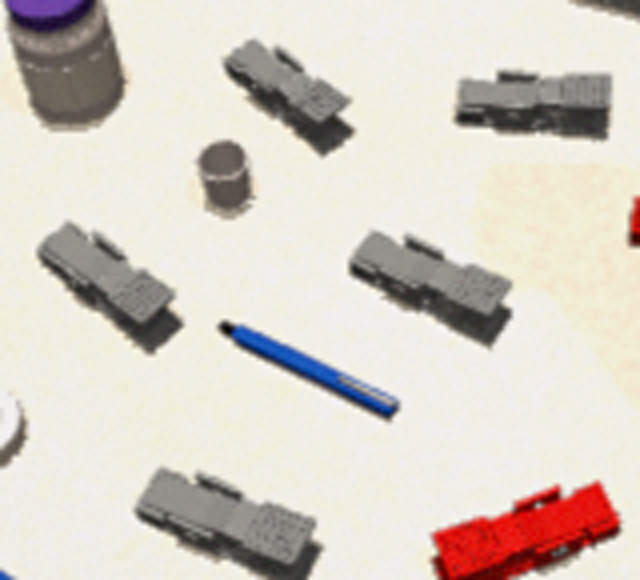

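Crop 1 shows the tail with its ridged thumb pad facing the robot (image bottom) on all five clips. I can read the end-to-end axes off this crop. Next come clip poses, with the 110 mm length as a check.

Run:
```python
from h import *
im=cv2.imread("pics/top0.png"); 
C=dict(C=((94,290),(97,448)),A=((268,54),(233,206)),D=((399,321),(392,478)),B=((556,75),(512,228)),E=((613,312),(668,462)))
s=sense()
for k,(m,t) in C.items():
    M=px2w("top",165+m[0]/5-.4,140+m[1]/5-.4,.024); T=px2w("top",165+t[0]/5-.4,140+t[1]/5-.4,.037)
    d=(M-T)[:2]; L=np.hypot(*d); d/=L; th=np.degrees(np.arctan2(d[1],d[0]))
    c=((M+T)/2)[:2]; tail=c-d*.055; pad=tail+d*.018; mid=tail+d*.068
    print(k,"L",L.round(4),"yaw",th.round(1),"pad",pad.round(4),"mid",mid.round(4),"slide cm to pad",((pad-[.169,-.602])*100).round(1),"turn rad",np.radians(th-15.7).round(3))
# check by segmentation
g=im[140:250,165:325].astype(int); mask=((g.max(2)<105)&(np.ptp(g,axis=2)<14)).astype(np.uint8)
n,l,st,ce=cv2.connectedComponentsWithStats(mask)
for i in range(1,n):
    if st[i,4]>120:
        ys,xs=np.nonzero(l==i); r=cv2.minAreaRect(np.c_[xs,ys].astype(np.float32)); w=px2w("top",165+r[0][0],140+r[0][1],.025); print(st[i,4],r,w.round(4))
for nme,(u,v) in dict(cup=(400,165),tape=(78,130),bottle=(722,125),mk1=(265,252),mk2=(265,437)).items(): print(nme,px2w("top",165+u/5,140+v/5,.015).round(3))
```

```text
C L 0.1072 yaw 4.0 pad [0.4617 0.191 ] mid [0.5115 0.1945] slide cm to pad [29.3 79.3] turn rad -0.205
A L 0.109 yaw -10.4 pad [0.6243 0.101 ] mid [0.6735 0.092 ] slide cm to pad [45.5 70.3] turn rad -0.456
D L 0.1061 yaw -1.3 pad [ 0.4423 -0.0042] mid [ 0.4923 -0.0054] slide cm to pad [27.3 59.8] turn rad -0.298
B L 0.1116 yaw -15.0 pad [ 0.6116 -0.0864] mid [ 0.6599 -0.0993] slide cm to pad [44.3 51.6] turn rad -0.536
E L 0.1077 yaw 19.5 pad [ 0.4536 -0.1796] mid [ 0.5007 -0.1629] slide cm to pad [28.5 42.2] turn rad 0.066
350 ((49.67307662963867, 26.634613037109375), (11.766965866088867, 32.75138854980469), 11.309932708740234) [0.658  0.0951 0.025 ]
329 ((105.9706039428711, 30.61764907836914), (10.914102554321289, 32.7423095703125), 14.03624439239502) [ 0.6456 -0.0944  0.025 ]
359 ((18.5, 73.5), (33.0, 11.0), 90.0) [0.4985 0.1953 0.025 ]
341 ((128.10824584960938, 76.61856079101562), (33.100284576416016, 11.676482200622559), 66.03751373291016) [ 0.49  -0.169  0.025]
338 ((78.7743148803711, 80.01372528076172), (10.436962127685547, 32.409515380859375), 2.8624050617218018) [ 0.4778 -0.005   0.025 ]
cup [ 0.639 -0.006  0.015]
tape [0.662 0.212 0.015]
bottle [ 0.668 -0.225  0.015]
mk1 [0.579 0.084 0.015]
mk2 [0.454 0.081 0.015]
```

```bash
python3 -m inch '[{"hand":1,"slide":[28.5,42.2,-12],"yaw":0.07},{"hand":1,"slide":[28.5,42.2,-12],"yaw":0.07},{"hand":1,"slide":[28.5,42.2,-12],"yaw":0.07},{"hand":1,"slide":[28.5,42.2,-12],"yaw":0.07},{"hand":1,"slide":[28.5,42.2,-12],"yaw":0.07},{"hand":1,"slide":[28.5,42.2,-12],"yaw":0.07},{"hand":1,"slide":[28.5,42.2,-12],"yaw":0.07},{"hand":1,"slide":[28.5,42.2,-12],"yaw":0.07},{"hand":1,"slide":[28.5,42.2,-15],"yaw":0.07},{"hand":1,"slide":[28.5,42.2,-16],"yaw":0.07}]'
```

```text
time_s: 1.35
tcp_pos: [0.4536, -0.1782, 0.1302]
ee_rot: [[-0.941, -0.34, -0.004], [-0.34, 0.941, 0.001], [0.004, 0.002, -1.0]]
wrist_force: [-0.3, 0.1, 1.1]
gripper_width: 0.02
```

```bash
python3 -m inch '[{"hand":1,"slide":[0,0,-1.8],"yaw":0},{"hand":1,"slide":[0,0,-2.3],"yaw":0},{"hand":1,"slide":[0,0,-2.3],"yaw":0}]'; python3 -m inch '[{"hand":1,"slide":[0,0,-0.3],"yaw":0},{"hand":1,"slide":[0,0,-0.5],"yaw":0},{"hand":1,"slide":[0,0,-0.5],"yaw":0}]';  python3 -m inch '[{"hand":1,"slide":[0,0,-0.2],"yaw":0},{"hand":1,"slide":[0,0,-0.2],"yaw":0}]'
```

```text
time_s: 1.72
tcp_pos: [0.4538, -0.1803, 0.1095]
ee_rot: [[-0.942, -0.336, -0.0], [-0.336, 0.942, -0.0], [0.0, -0.0, -1.0]]
wrist_force: [0.1, 0.2, 0.7]
gripper_width: 0.009
time_s: 2.1
tcp_pos: [0.4541, -0.18, 0.1047]
ee_rot: [[-0.941, -0.337, 0.0], [-0.337, 0.941, -0.0], [-0.0, -0.001, -1.0]]
wrist_force: [-1.4, -2.1, 4.6]
gripper_width: 0.009
time_s: 2.35
tcp_pos: [0.4539, -0.1798, 0.1023]
ee_rot: [[-0.941, -0.337, -0.0], [-0.337, 0.941, -0.0], [0.0, -0.0, -1.0]]
wrist_force: [-1.8, -1.8, 4.5]
gripper_width: 0.003
```

```bash
python3 -m inch '[{"hand":1,"slide":[0,0,-0.2],"yaw":0},{"hand":1,"slide":[0,0,-0.4],"yaw":0},{"hand":1,"slide":[0,0,-0.4],"yaw":0}]'
```

```text
time_s: 2.72
tcp_pos: [0.4535, -0.1797, 0.098]
ee_rot: [[-0.942, -0.337, -0.001], [-0.337, 0.942, 0.0], [0.001, 0.0, -1.0]]
wrist_force: [-2.7, -1.2, 5.8]
gripper_width: 0.004
```

Run:
```python
from h import *
for n in("top","side"): cv2.imwrite(f"pics/p1{n}.png",capture(n))
a=cv2.imread("pics/p1top.png")[140:250,165:325]; b=cv2.imread("pics/p1side.png")[130:250,200:360]
f=lambda c:cv2.convertScaleAbs(cv2.resize(c,(640,300) if 0 else None,fx=4,fy=2.5 if 0 else 4,interpolation=cv2.INTER_CUBIC),alpha=1.8)
cv2.imwrite("pics/c3.png",f(b))
```

```text
(no output)
```

View pics/c3.png

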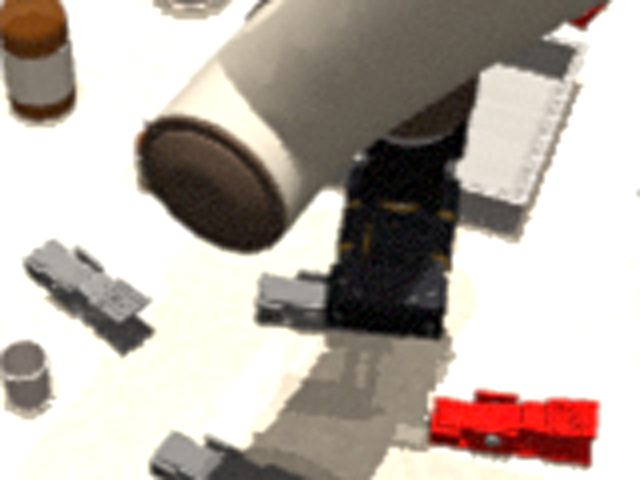

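Clip E is weak: it travelled about 8 mm at about 5 N. The side crop shows the fingers on its pad, near (390,290). Clip D is next, in one call.

```bash
python3 -m inch '[{"hand":1,"slide":[0,0,3.2],"yaw":0},{"hand":1,"slide":[-1.1,17.5,3.2],"yaw":-0.38},{"hand":1,"slide":[-1.1,17.5,3.2],"yaw":-0.38},{"hand":1,"slide":[-1.1,17.5,3.2],"yaw":-0.38},{"hand":1,"slide":[-1.1,17.5,2.5],"yaw":-0.38},{"hand":1,"slide":[-1.1,17.5,1.2],"yaw":-0.38},{"hand":1,"slide":[-1.1,17.5,0.8],"yaw":-0.38},{"hand":1,"slide":[-1.1,17.5,0.6],"yaw":-0.38},{"hand":1,"slide":[-1.1,17.5,0.5],"yaw":-0.38},{"hand":1,"slide":[-1.1,17.5,0.5],"yaw":-0.38}]'
```

```text
time_s: 4.08
tcp_pos: [0.4423, -0.0058, 0.1036]
ee_rot: [[-0.999, 0.039, -0.002], [0.039, 0.999, 0.0], [0.002, -0.0, -1.0]]
wrist_force: [-6.2, 6.2, 14.6]
gripper_width: 0.008
```

D is sound (14.6 N at 2.5 mm). C is next, settling above it before contact.

```bash
python3 -m inch '[{"hand":1,"slide":[0,0,2.7],"yaw":0},{"hand":1,"slide":[1.9,19.6,2.7],"yaw":0.09},{"hand":1,"slide":[1.9,19.6,2.7],"yaw":0.09},{"hand":1,"slide":[1.9,19.6,2.7],"yaw":0.09},{"hand":1,"slide":[1.9,19.6,2.7],"yaw":0.09},{"hand":1,"slide":[1.9,19.6,1.6],"yaw":0.09},{"hand":1,"slide":[1.9,19.6,0.7],"yaw":0.09},{"hand":1,"slide":[1.9,19.6,0.3],"yaw":0.09},{"hand":1,"slide":[1.9,19.6,0.1],"yaw":0.09},{"hand":1,"slide":[1.9,19.6,0.1],"yaw":0.09}]'
```

```text
time_s: 5.32
tcp_pos: [0.4607, 0.189, 0.1047]
ee_rot: [[-0.999, -0.052, -0.004], [-0.052, 0.999, -0.003], [0.004, -0.003, -1.0]]
wrist_force: [-6.5, -1.2, 13.4]
gripper_width: 0.005
```

C is sound as well (13.4 N). Next is A.

```bash
python3 -m inch '[{"hand":1,"slide":[0,0,2.6],"yaw":0},{"hand":1,"slide":[16.3,-9.0,2.6],"yaw":-0.235},{"hand":1,"slide":[16.3,-9.0,2.6],"yaw":-0.235},{"hand":1,"slide":[16.3,-9.0,2.6],"yaw":-0.235},{"hand":1,"slide":[16.3,-9.0,2.6],"yaw":-0.235},{"hand":1,"slide":[16.3,-9.0,1.6],"yaw":-0.235},{"hand":1,"slide":[16.3,-9.0,0.6],"yaw":-0.235},{"hand":1,"slide":[16.3,-9.0,0.2],"yaw":-0.235},{"hand":1,"slide":[16.3,-9.0,0],"yaw":-0.235},{"hand":1,"slide":[16.3,-9.0,0],"yaw":-0.235}]'
```

```text
time_s: 6.58
tcp_pos: [0.6247, 0.1017, 0.1046]
ee_rot: [[-0.984, 0.179, -0.0], [0.179, 0.984, -0.0], [0.0, -0.0, -1.0]]
wrist_force: [-2.5, -0.8, 3.9]
gripper_width: 0.005
```

```bash
python3 -m inch '[{"hand":1,"slide":[0,0,-0.2],"yaw":0},{"hand":1,"slide":[0,0,-0.4],"yaw":0},{"hand":1,"slide":[0,0,-0.4],"yaw":0}]'
```

```text
time_s: 6.95
tcp_pos: [0.625, 0.1015, 0.1002]
ee_rot: [[-0.984, 0.18, 0.0], [0.18, 0.984, 0.0], [-0.0, 0.0, -1.0]]
wrist_force: [-2.1, 1.5, 3.6]
gripper_width: 0.005
```

A is weak (3.6 N at 6 mm). B is next.

```bash
python3 -m inch '[{"hand":1,"slide":[0,0,3.4],"yaw":0},{"hand":1,"slide":[-1.3,-18.8,3.4],"yaw":-0.07},{"hand":1,"slide":[-1.3,-18.8,3.4],"yaw":-0.07},{"hand":1,"slide":[-1.3,-18.8,3.4],"yaw":-0.07},{"hand":1,"slide":[-1.3,-18.8,3.4],"yaw":-0.07},{"hand":1,"slide":[-1.3,-18.8,2.0],"yaw":-0.07},{"hand":1,"slide":[-1.3,-18.8,1.0],"yaw":-0.07},{"hand":1,"slide":[-1.3,-18.8,0.6],"yaw":-0.07},{"hand":1,"slide":[-1.3,-18.8,0.4],"yaw":-0.07},{"hand":1,"slide":[-1.3,-18.8,0.4],"yaw":-0.07}]'
```

```text
time_s: 8.2
tcp_pos: [0.6114, -0.0854, 0.1054]
ee_rot: [[-0.969, 0.246, -0.003], [0.246, 0.969, -0.001], [0.002, -0.001, -1.0]]
wrist_force: [-5.2, 0.9, 11.1]
gripper_width: 0.008
```

B is sound (11.1 N within about 1 mm). The weak clips are E and A. I'll go and grasp A.

```bash
python3 -m inch '[{"hand":1,"slide":[0,0,6],"yaw":0},{"hand":0,"slide":[6.2,17.9,6],"yaw":0.07},{"hand":0,"slide":[6.2,17.9,6],"yaw":0.07},{"hand":0,"slide":[6.2,17.9,6],"yaw":0.07},{"hand":0,"slide":[6.2,17.9,6],"yaw":0.07},{"hand":0,"slide":[6.2,17.9,6],"yaw":0.07},{"hand":0,"slide":[6.2,17.9,1],"yaw":0.07},{"hand":0,"slide":[6.2,17.9,-2],"yaw":0.07},{"hand":0,"slide":[6.2,17.9,-3],"yaw":0.07},{"hand":0,"slide":[6.2,17.9,-3],"yaw":0.07}]'; python3 -m inch '[{"hand":1,"slide":[0,0,0],"yaw":0},{"hand":1,"slide":[0,0,0],"yaw":0},{"hand":1,"slide":[0,0,0],"yaw":0},{"hand":1,"slide":[0,0,0],"yaw":0},{"hand":1,"slide":[0,0,0],"yaw":0},{"hand":1,"slide":[0,0,0],"yaw":0}]'
```

```text
time_s: 9.45
tcp_pos: [0.674, 0.0915, 0.0742]
ee_rot: [[-0.984, 0.181, -0.0], [0.181, 0.984, -0.0], [0.0, -0.001, -1.0]]
wrist_force: [0.6, 0.2, 1.5]
gripper_width: 0.942
time_s: 10.2
tcp_pos: [0.6741, 0.0924, 0.0743]
ee_rot: [[-0.984, 0.18, 0.0], [0.18, 0.984, 0.0], [-0.0, 0.0, -1.0]]
wrist_force: [0.7, 0.5, 0.6]
gripper_width: 0.402
```

```bash
python3 -m inch '[{"hand":1,"slide":[0,0,5],"yaw":0},{"hand":1,"slide":[0,0,10],"yaw":0},{"hand":1,"slide":[-1,-5,10],"yaw":0.05},{"hand":1,"slide":[-2.3,-10,10],"yaw":0.1},{"hand":1,"slide":[-3.6,-15,10],"yaw":0.15},{"hand":1,"slide":[-5,-20,10],"yaw":0.2},{"hand":1,"slide":[-6.4,-25,10],"yaw":0.25},{"hand":1,"slide":[-8,-31,10],"yaw":0.285},{"hand":1,"slide":[-9,-36,10],"yaw":0.285},{"hand":1,"slide":[-10.5,-41,10],"yaw":0.285}]'; python3 -m inch '[{"hand":1,"slide":[-1.2,-5,0],"yaw":0},{"hand":1,"slide":[-2.5,-9.9,0],"yaw":0},{"hand":1,"slide":[-2.5,-9.9,0],"yaw":0},{"hand":1,"slide":[-2.5,-9.9,0],"yaw":0}]'
python3 - <<'E'
from h import *
s=[capture(n)[r] for n,r in(("top",np.s_[140:260,220:420]),("side",np.s_[100:220,180:380]))]
cv2.imwrite("pics/c4.png",cv2.convertScaleAbs(cv2.resize(np.hstack(s),None,fx=2,fy=2,interpolation=cv2.INTER_CUBIC),alpha=1.8))
E
```

```text
time_s: 11.45
tcp_pos: [0.5684, -0.3193, 0.174]
ee_rot: [[-0.995, -0.104, -0.0], [-0.104, 0.995, 0.0], [0.0, 0.0, -1.0]]
wrist_force: [0.5, 0.4, -0.5]
gripper_width: 0.391
time_s: 11.95
tcp_pos: [0.5436, -0.4165, 0.1737]
ee_rot: [[-0.995, -0.103, -0.001], [-0.103, 0.995, 0.001], [0.001, 0.001, -1.0]]
wrist_force: [-0.1, -0.3, -2.2]
gripper_width: 0.386
```

View pics/c4.png

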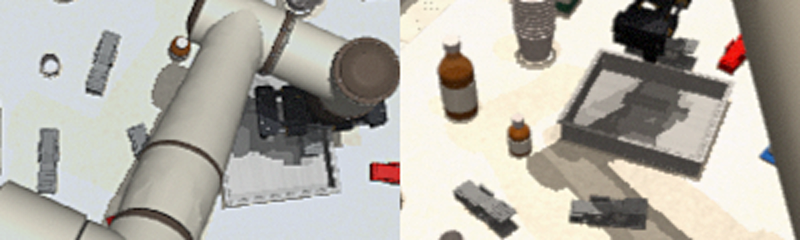

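The clip is held above the far half of the tray (side view near (680,50)). I'll lower it and release with the fingers only partly open.

```bash
python3 -m inch '[{"hand":1,"slide":[0,0,-4],"yaw":0},{"hand":1,"slide":[0,0,-7],"yaw":0},{"hand":1,"slide":[0,0,-8.5],"yaw":0},{"hand":1,"slide":[0,0,-9.3],"yaw":0},{"hand":1,"slide":[0,0,-9.5],"yaw":0},{"hand":1,"slide":[0,0,-9.5],"yaw":0}]'; python3 -m inch '[{"hand":0.5,"slide":[0,0,0],"yaw":0},{"hand":0.5,"slide":[0,0,0],"yaw":0},{"hand":0.5,"slide":[0,0,0],"yaw":0},{"hand":0.5,"slide":[0,0,3],"yaw":0},{"hand":0.5,"slide":[0,0,7],"yaw":0}]'
```

```text
time_s: 12.8
tcp_pos: [0.5446, -0.4169, 0.0803]
ee_rot: [[-0.995, -0.104, 0.002], [-0.104, 0.995, -0.001], [-0.002, -0.001, -1.0]]
wrist_force: [-1.2, 0.0, 1.0]
gripper_width: 0.385
time_s: 13.42
tcp_pos: [0.5434, -0.4165, 0.1488]
ee_rot: [[-0.995, -0.103, -0.003], [-0.103, 0.995, 0.001], [0.003, 0.002, -1.0]]
wrist_force: [1.3, 0.5, -0.4]
gripper_width: 0.504
```

```bash
python3 -m inch '[{"hand":0,"slide":[-4.3,25.4,1],"yaw":0.25},{"hand":0,"slide":[-4.3,25.4,1],"yaw":0.25},{"hand":0,"slide":[-4.3,25.4,1],"yaw":0.25},{"hand":0,"slide":[-4.3,25.4,1],"yaw":0.25},{"hand":0,"slide":[-4.3,25.4,1],"yaw":0.25},{"hand":0,"slide":[-4.3,25.4,0],"yaw":0.25},{"hand":0,"slide":[-4.3,25.4,-4],"yaw":0.25},{"hand":0,"slide":[-4.3,25.4,-6.5],"yaw":0.25},{"hand":0,"slide":[-4.3,25.4,-7.5],"yaw":0.25},{"hand":0,"slide":[-4.3,25.4,-7.5],"yaw":0.25}]'; python3 -m inch '[{"hand":1,"slide":[0,0,0],"yaw":0},{"hand":1,"slide":[0,0,0],"yaw":0},{"hand":1,"slide":[0,0,0],"yaw":0},{"hand":1,"slide":[0,0,0],"yaw":0},{"hand":1,"slide":[0,0,0],"yaw":0},{"hand":1,"slide":[0,0,0],"yaw":0}]'
```

```text
time_s: 14.68
tcp_pos: [0.5009, -0.1636, 0.0734]
ee_rot: [[-0.939, -0.345, -0.002], [-0.345, 0.939, -0.0], [0.002, 0.0, -1.0]]
wrist_force: [0.1, 0.7, 0.0]
gripper_width: 0.999
time_s: 15.42
tcp_pos: [0.5011, -0.1627, 0.0743]
ee_rot: [[-0.938, -0.347, 0.0], [-0.347, 0.938, -0.0], [-0.0, -0.0, -1.0]]
wrist_force: [0.7, -0.2, 0.2]
gripper_width: 0.404
```

Gripped (35 mm). Now to the near half of the tray.

```bash
python3 -m inch '[{"hand":1,"slide":[0,0,5],"yaw":0},{"hand":1,"slide":[0,0,10],"yaw":0},{"hand":1,"slide":[1.2,-5.5,10],"yaw":-0.1},{"hand":1,"slide":[2.4,-11,10],"yaw":-0.2},{"hand":1,"slide":[3.5,-17,10],"yaw":-0.25},{"hand":1,"slide":[3.5,-17,10],"yaw":-0.25},{"hand":1,"slide":[3.5,-17,10],"yaw":-0.25},{"hand":1,"slide":[3.5,-17,6],"yaw":-0.25},{"hand":1,"slide":[3.5,-17,3.5],"yaw":-0.25},{"hand":1,"slide":[3.5,-17,3.5],"yaw":-0.25}]'; python3 -m inch '[{"hand":1,"slide":[0,0,-1.7],"yaw":0},{"hand":1,"slide":[0,0,-2.7],"yaw":0},{"hand":1,"slide":[0,0,-3],"yaw":0},{"hand":1,"slide":[0,0,-3],"yaw":0},{"hand":0.5,"slide":[0,0,-3],"yaw":0},{"hand":0.5,"slide":[0,0,-3],"yaw":0},{"hand":0.5,"slide":[0,0,-3],"yaw":0},{"hand":0.5,"slide":[0,0,1],"yaw":0},{"hand":0.5,"slide":[0,0,6],"yaw":0},{"hand":0.5,"slide":[0,0,11],"yaw":0}]'
```

```text
time_s: 16.68
tcp_pos: [0.5347, -0.3307, 0.1073]
ee_rot: [[-0.994, -0.105, -0.005], [-0.105, 0.994, 0.002], [0.005, 0.003, -1.0]]
wrist_force: [0.7, -1.0, -1.6]
gripper_width: 0.391
time_s: 17.92
tcp_pos: [0.5358, -0.3327, 0.2208]
ee_rot: [[-0.995, -0.104, -0.0], [-0.104, 0.995, -0.0], [0.0, -0.0, -1.0]]
wrist_force: [0.5, -0.8, 0.5]
gripper_width: 0.499
```

Retreat toward the start pose so the view is clear, then check.

```bash
python3 -m inch '[{"hand":0.5,"slide":[0,0,5],"yaw":0},{"hand":0.5,"slide":[-10,-8,8],"yaw":0},{"hand":0.5,"slide":[-20,-15,8],"yaw":0},{"hand":0.5,"slide":[-30,-25,8],"yaw":0},{"hand":0.5,"slide":[-36,-27,8],"yaw":0},{"hand":0.5,"slide":[-36,-27,8],"yaw":0},{"hand":0.5,"slide":[-36,-27,8],"yaw":0},{"hand":0.5,"slide":[-36,-27,8],"yaw":0},{"hand":0.5,"slide":[-36,-27,8],"yaw":0},{"hand":0.5,"slide":[-36,-27,8],"yaw":0}]'
python3 - <<'E'
from h import *
t=capture("top"); s=capture("side"); cv2.imwrite("pics/end.png",t); a=cv2.imread("pics/top0.png")
R=np.s_[140:260,160:400]; up=lambda c:cv2.convertScaleAbs(cv2.resize(c,(720,360),interpolation=cv2.INTER_CUBIC),alpha=1.8)
d=cv2.absdiff(t,a)[R]
cv2.imwrite("pics/c5.png",cv2.resize(np.vstack([up(t[R]),up(d)]),(600,600)))
cv2.imwrite("pics/c6.png",cv2.convertScaleAbs(cv2.resize(s[110:330,130:370],None,fx=2.5,fy=2.5),alpha=1.8))
E
```

```text
time_s: 19.18
tcp_pos: [0.1752, -0.6029, 0.299]
ee_rot: [[-0.995, -0.102, 0.0], [-0.102, 0.995, 0.0], [-0.0, 0.0, -1.0]]
wrist_force: [-0.2, 0.5, 0.2]
gripper_width: 0.497
```

View pics/c5.png

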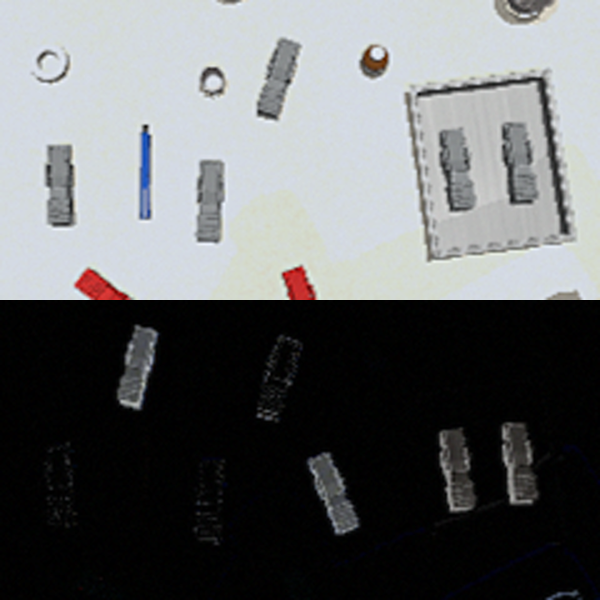

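View pics/c6.png

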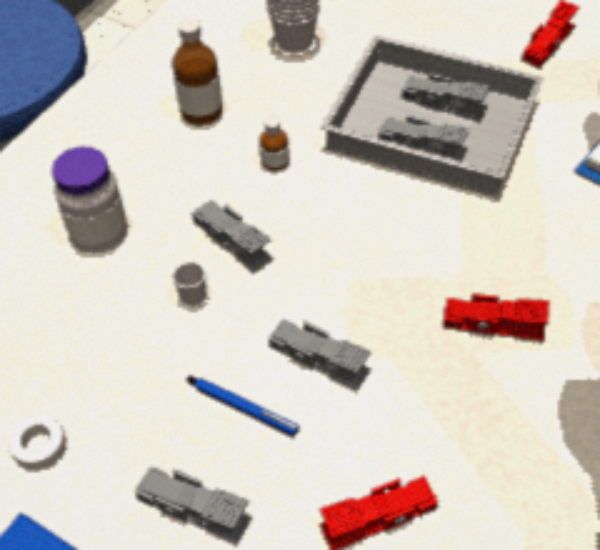

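Both weak clips lie flat in the tray ((457,168) and (520,163) in the top crop). The sound clips differ from the first picture by less than a pixel or so at their edges, and the bystanders haven't moved.

```bash
python3 -c "
from station import *
print(finish_job(), sense()['time_s'])"
```

```text
the job is handed in; nothing more can be done
the job is handed in; nothing more can be done
```

I pressed all five levers, found two weak clips, put both in the steel tray, and handed the job in at about 20 s. Names follow my own labels by position, since the pictures do not show which clip is a, b and so on.

| Clip, by first position | Felt at the lever | Result |
|---|---|---|
| Nearest the tray, (0.50, -0.16) | gave about 8 mm at about 5 N (raw reading 5.8 N) | weak, now in the tray |
| Far left, (0.67, 0.09) | gave about 6 mm at 3.6–3.9 N | weak, now in the tray |
| Near centre, (0.49, -0.01) | 14.6 N at about 2.5 mm | sound, left in place |
| Near left, (0.51, 0.19) | 13.4 N at about 1.3 mm | sound, left in place |
| Far right, (0.66, -0.10) | 11.1 N at about 1 mm | sound, left in place |

- **Last pictures:** both weak clips lie flat and apart inside the tray. The cup, marker, tape and bottle show no difference from the first picture.
- **Possible slight shift:** the three sound clips show faint changes along their edges, at most about a pixel (around 3 mm). The presses put 5–9 N of sideways force on them, so I cannot rule out a shift of a millimetre or so.
- **At hand-in:** the arm was clear of everything, back near its start pose.

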